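# Close the worktop junction box and tuck the splash strip under its cover

### The arm

A 6-joint arm with a two-finger parallel gripper is mounted at the origin on the work surface. World frame = base frame: x ahead of the robot, y to its left, z up, the work surface at z = 0. Lengths are in mm, angles in rad, forces in N, time in s.
With the tool pointing down it reaches from about 350 to 975 mm from the base axis. Payload 7.1 kg.
Tool frame: the origin (TCP) lies midway between the tips of the shut fingers; the grasp point (between the pads) lies 19 mm behind it (ctrl.hold_point_z is the distance from the TCP to the grasp point, in mm); x points along the fingers, y is the direction in which the jaws open and shut, and the axes are right-handed (so a half turn about x gives the same grasp; the last joint's range is limited). The gripper opens to 88 mm and grips with 3 to 60 N. Pads are 20 mm wide; open, the fingers measure 115 mm over their backs; the gripper's body (75 mm by 178 mm) begins 61 mm behind the grasp point.
Start: joints at [-1.191, 0.423, 1.63, -0, 1.089, -0.019], TCP at [242.711, -575.931, 222.675] pointing down, gripper open.
Joint ranges: [-3, 3], [-0.9, 2.11], [0.09, 2.58], [-1.31, 4.45], [0.11, 2.69], [-2.54, 2.54]. Speed limits (rad/s): [2.39, 2.39, 3.01, 3.14, 3.14, 3.14].

### API

Orientations are given as a rotation vector (axis times angle).
In Python, from workcell import ctrl, get_image, calibration gives the robot as it stands.
- The arm moves only by the tool move_arm, never from a script. Its argument "rows" is a list of rows, each a list of 5 numbers: the shift along the world's x, y, z in mm, then the turn about the world's z in rad, then the closure, from -1 (fully open) to 1 (shut). In form: [[tx, ty, tz, roll, jaw], ...]. A call has 1 to 12 rows; each row is the pose to reach, as a shift and turn from the pose measured when the call began; what a row does not reach only later rows make up. A row lasts 1/8 s, in which the tool goes at most 62.5 mm and 10.7 degrees, less where a joint would pass 70% of its speed; a pose out of reach is approached as far as the arm can. A call with a gripper value outside its range is refused whole. The fingers move at their own pace and stop on an object; the grip force is fixed at half the most. Time passes only in rows, so rows that repeat a pose let the fingers close. It gives the time, the measured TCP pose, the force and the opening at its end, in the units of the state.
- ctrl.get_obs(): the state, without advancing time (a new reading comes with each control period).
- get_image(name): name is "side" or "top"; returns the picture (480x640x3 uint8, blue, green, red); there is no depth.
- calibration(name): a dict with "fx", "fy", "cx", "cy" (pixels), "view" (4x4, takes a point from world to camera coordinates). Camera axes: x right, y up, looking along -z (the intrinsics and any distortion apply to the point x, -y, -z); pixel columns grow to the right and rows downward; lengths in mm; the calibration is good to about 2 mm. A picture is of the moment at which its call begins. calibration takes no time and is no camera call.
- ctrl.close_job(): hands the job in, once; it reports no verdict.
The state is a dict: "t": time; "qpos": joint angles; "qvel": joint speeds; "joint_torque": joint torques, N m; "ee_pos": TCP position; "orientation": TCP orientation; "ft_force": force on the tool from outside, world axes, zero at the start; "moment": the same for the moment, N m; "width": finger opening in mm.
Only numpy, scipy, OpenCV 4.12 (cv2) and the standard library are available. Lean on these libraries where they do the work, as an engineer would, in place of code of your own. Each camera call takes 0.05 s, during which the arm holds its last target.

### The job

Seat the steel cover plate on the two pins of the low junction-box frame, its overhanging lap towards the robot, and let go of it. Then slide the flange of the L-shaped splash strip under that lap, centred, until its edge meets the frame, without lifting the cover, and press the strip firmly flat on the worktop. Finish while still holding the strip pressed down; leave the other things where they are.

Things in the scene. Friction and masses are not known exactly. Their poses are not given: they have to be found in the camera images.
- table: the brown-grey worktop, its top at z = 0
- box: low junction-box frame fixed to the worktop: a grey rectangular rim, 110 mm (x) x 150 mm (y), 10 mm high, dark terminals inside. Origin at its centre on the worktop; its -x side is the front, towards the robot (yaw varies). Two steel pins, 8 mm thick with tapered tips, stand up 14 mm from the rim at x = 0, y = +-62 mm
- pin_left (a point): foot of the +y pin, at the top face of the rim (z = 10 mm)
- pin_right (a point): foot of the -y pin, at the top face of the rim (z = 10 mm)
- cover_handle (a point): centre of the bow handle in the middle of the loose steel cover plate (0.38 kg; 140 mm in x, 160 mm in y, 5 mm thick), 33 mm above its underside. The handle bar lies along the cover's y: 76 mm long, 12 mm wide, 12 mm high, 22 mm free below it, posts at y = +-31 mm. Axes: z up, -x towards the lap edge
- cover_lap (a point): middle of the cover's front (-x) edge, on its underside, 70 mm from the handle. Cover seated: underside at z = 10 mm on the rim, handle 15 mm in front (-x) of the frame's centre, and this edge overhangs the frame's front face by 30 mm, over a slot 10 mm high: that is the lap
- hole_left (a point): centre of the cover's +y round hole, at the underside; 13 mm across, for pin_left (15 mm behind the handle in x, 62 mm to +y)
- hole_right (a point): centre of the cover's -y round hole, at the underside; 13 mm across, for pin_right
- strip_grip (a point): middle of the upstand of the loose L-shaped aluminium splash strip (0.25 kg), 28 mm above its underside. The upstand is a wall 150 mm long (along y), 8 mm thick, 46 mm high; from its foot a flat flange, 4 mm thick, runs in +x and ends 65 mm from this point. It lies on its flange. Axes: z up, +x towards the flange edge
- edge_left (a point): +y end of the flange's free edge, on the underside (65 mm in +x, 75 mm in +y from the upstand's middle). Strip home: the edge touches the frame's front face and is parallel to it, the upstand's middle 120 mm in front (-x) of the frame's centre, 35 mm in front of the lap edge
- edge_right (a point): -y end of the flange's free edge, on the underside. To hold the strip down, push with some 10 to 25 N in addition to its weight
- jar: clear glass jar with a steel lid, 66 mm across, 85 mm tall; a bystander, origin under its middle
- bottle: white bottle, 60 mm across, 150 mm tall; a bystander, origin under its middle
- screwdriver: black-handled screwdriver, 170 mm long, lying flat; a bystander, origin at its middle
- carton: open cardboard carton, 90 x 130 x 55 mm; a bystander, origin under its middle
- dish: steel bowl, 110 mm across, 40 mm high; a bystander, origin under its middle
Not all that is in view belongs to the job. Leave any pink look-alike of the part that bears strip_grip alone.

How it is judged:
By the outcome, as a careful person would: the job done as asked, in the order asked, and still so for the second after the job is handed in, while the arm keeps its last pose, push and grip.
It also fails if it takes over 54 s, if anything falls off the work surface, if the arm or the gripper's body presses on something with over 40 N, if the wrist force passes 120 N, or if a joint passes its speed limit or range.

## Working session

There is one attempt and no reset: what is moved stays moved. The work goes in short steps, Python scripts to look and compute and a tool call to move; the robot and the scene stay as the last step left them, time stands still between calls to the robot, and variables do not carry over. Pictures are saved under pics/ and viewed, and the job is handed in when it is done.

Besides the shell and the picture viewer there is one more tool, called after "Emit:" in YAML: its name, and indented under it one key for each argument. move_arm: Moves the arm, as the interface text tells. Its arguments: {"type":"object","properties":{"rows":{"type":"array"}},"required":["rows"]}

```bash
ls; mkdir -p pics; python3 - <<'E'
from workcell import ctrl,get_image,calibration
import cv2
for n in("side","top"):
    cv2.imwrite(f"pics/{n}0.png",get_image(n)); c=calibration(n); print(n,c)
print(ctrl.get_obs(), ctrl.hold_point_z)
E
```

```text
pics
side {'fx': 487.7986995484386, 'fy': 487.7986995484386, 'cx': 314.46039865468487, 'cy': 244.65660697581205, 'view': array([[-7.57972559e-01, -6.52259079e-01, -5.97445342e-03,
         4.11084814e+02],
       [ 4.35859336e-01, -5.13272097e-01,  7.39309403e-01,
        -2.49322685e+02],
       [-4.85287791e-01,  5.57772219e-01,  6.73339374e-01,
        -1.22342216e+03],
       [ 0.00000000e+00,  0.00000000e+00,  0.00000000e+00,
         1.00000000e+00]])}
top {'fx': 439.68326670171075, 'fy': 439.68326670171075, 'cx': 321.1539295831402, 'cy': 240.8488960542266, 'view': array([[ 2.20141923e-02, -9.99538823e-01,  2.09168871e-02,
        -1.04375097e+01],
       [ 9.92224126e-01,  2.44071212e-02,  1.22047436e-01,
        -5.13892060e+02],
       [-1.22501671e-01,  1.80674643e-02,  9.92303838e-01,
        -1.00390300e+03],
       [ 0.00000000e+00,  0.00000000e+00,  0.00000000e+00,
         1.00000000e+00]])}
{'t': 0.1, 'qpos': array([-1.19102408e+00,  4.23746246e-01,  1.63064784e+00, -3.96625608e-07,
        1.08860069e+00, -1.90267797e-02]), 'qvel': array([ 0.00087414, -0.00067912, -0.00376049,  0.00211423,  0.00093809,
        0.000709  ]), 'joint_torque': array([ 6.51127793e-04, -5.45615602e+01, -2.74325305e+01,  6.44915015e-02,
        1.87644130e-02, -2.05744431e-05]), 'ee_pos': array([ 242.50814908, -575.46312382,  221.97731981]), 'orientation': array([ 2.00265951,  0.40616879, -2.0031742 ]), 'ft_force': array([-0.28500744,  0.5187269 ,  0.47365106]), 'moment': array([0.0113264 , 0.01378007, 0.00265418]), 'width': 88.15302604540759} 18.700000000000003
```

View pics/top0.png

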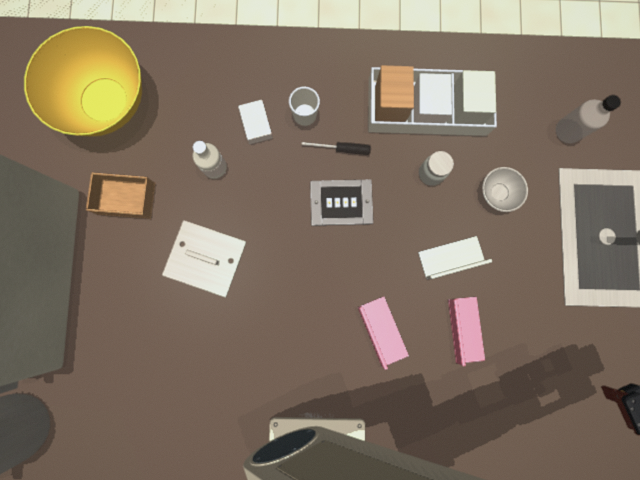

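View pics/side0.png

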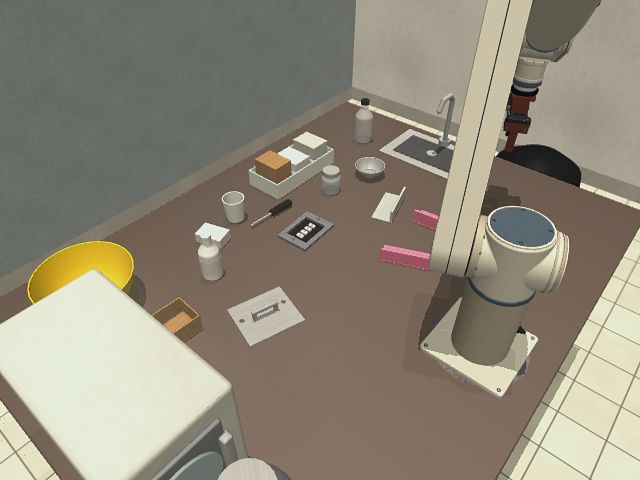

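```bash
cat > h.py <<'E'
import numpy as np,cv2
from workcell import ctrl,get_image,calibration
C={n:calibration(n) for n in("side","top")}
def px(n,p):
    c=C[n];q=c["view"]@np.append(np.asarray(p,float),1);x,y,z=q[0],-q[1],-q[2]
    return np.array([c["fx"]*x/z+c["cx"],c["fy"]*y/z+c["cy"]])
def ray(n,uv):
    c=C[n];R=c["view"][:3,:3];t=c["view"][:3,3]
    d=R.T@np.array([(uv[0]-c["cx"])/c["fx"],-(uv[1]-c["cy"])/c["fy"],-1.]);return -R.T@t,d
def atz(n,uv,z):
    o,d=ray(n,uv);return o+d*(z-o[2])/d[2]
def tri(us,ut):
    A=[];b=[]
    o1,d1=ray("side",us);o2,d2=ray("top",ut)
    s=np.linalg.lstsq(np.c_[d1,-d2],o2-o1,rcond=None)[0]
    return (o1+d1*s[0]+o2+d2*s[1])/2, np.linalg.norm(o1+d1*s[0]-o2-d2*s[1])
def crop(img,x,y,w,h,s,f):
    # labelled grid ticks
    k=cv2.resize(img[y:y+h,x:x+w],None,fx=s,fy=s,interpolation=cv2.INTER_CUBIC)
    for i in range(0,w,10):
        cv2.line(k,(i*s,0),(i*s,6),(0,255,255),1); cv2.putText(k,str(x+i),(i*s,16),0,.35,(0,255,255),1)
    for i in range(0,h,10):
        cv2.line(k,(0,i*s),(6,i*s),(0,255,255),1); cv2.putText(k,str(y+i),(8,i*s+4),0,.35,(0,255,255),1)
    cv2.imwrite(f,k)
E
python3 - <<'E'
from h import *
t=cv2.imread("pics/top0.png");s=cv2.imread("pics/side0.png")
crop(t,155,215,95,85,8,"pics/t_cover.png")
crop(t,300,170,85,65,9,"pics/t_box.png")
crop(t,410,230,90,55,8,"pics/t_strip.png")
crop(s,220,280,90,70,8,"pics/s_cover.png")
crop(s,270,205,70,50,10,"pics/s_box.png")
crop(s,365,180,50,50,11,"pics/s_strip.png")
E
```

```text
(no output)
```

View pics/t_cover.png

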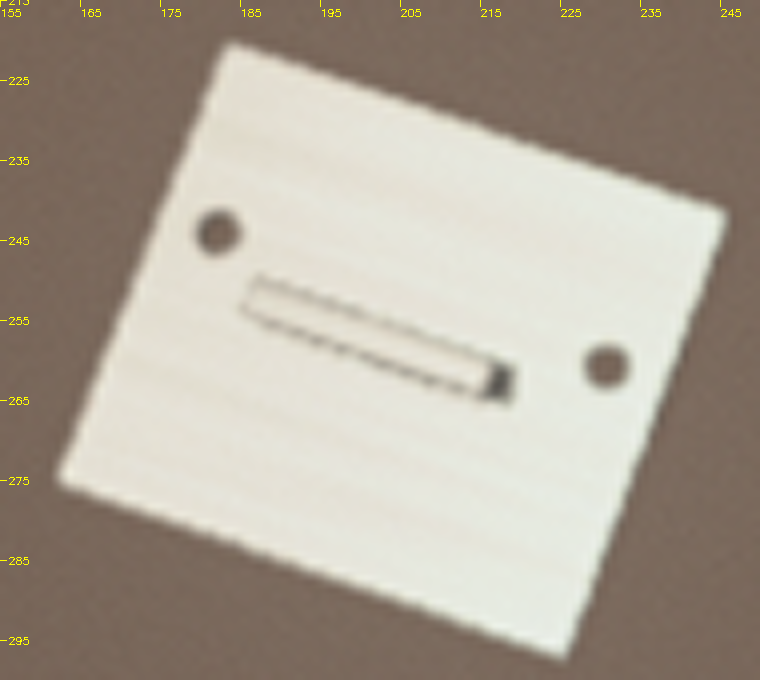

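View pics/t_box.png

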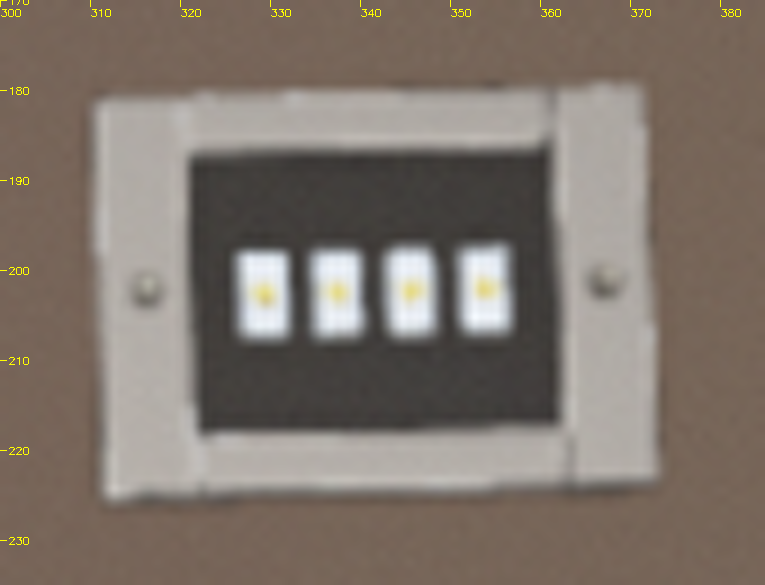

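View pics/t_strip.png

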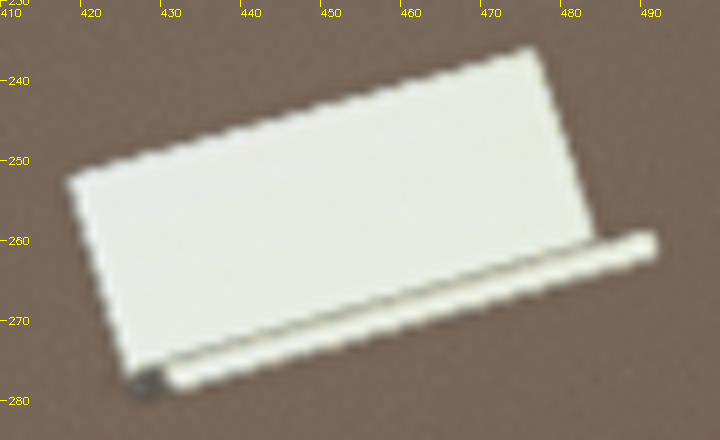

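View pics/s_cover.png

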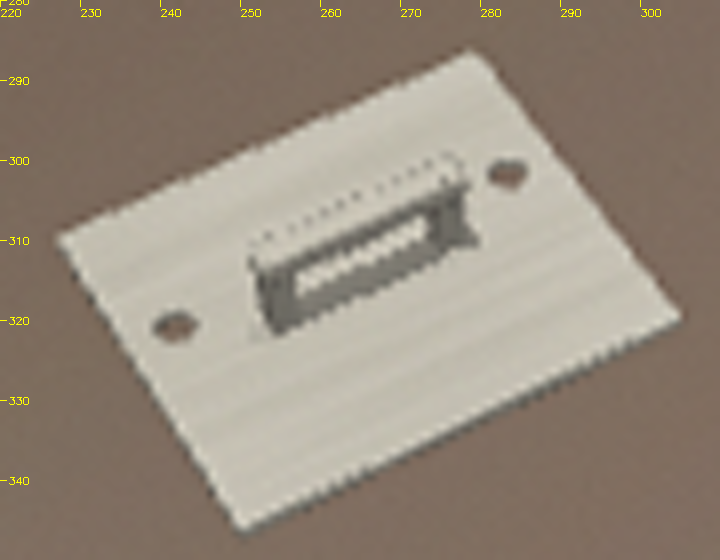

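View pics/s_box.png

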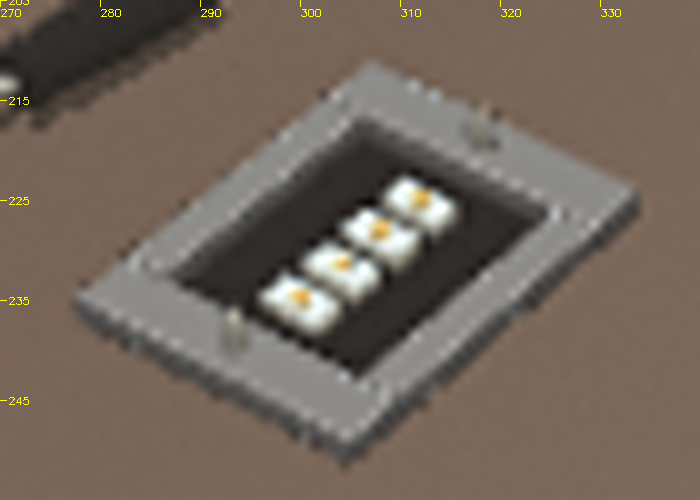

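View pics/s_strip.png

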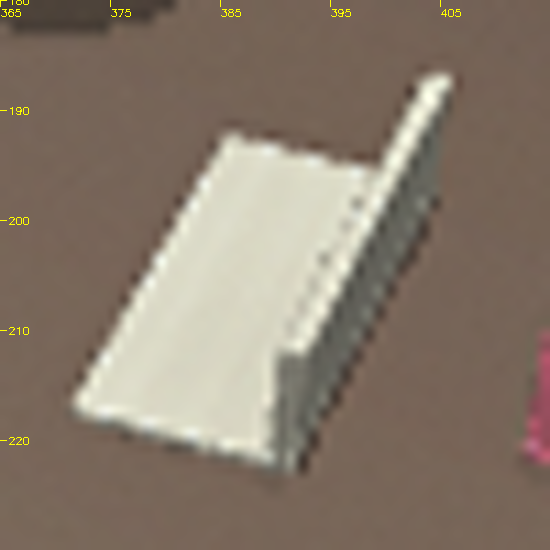

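```bash
cat > fit.py <<'E'
from h import *
from scipy.optimize import least_squares
def zc(x0,y0,s,pts): return [np.array([x0+(X+.5)/s-.5,y0+(Y+.5)/s-.5]) for X,Y in pts]
def w(p,m):
    c,s=np.cos(p[2]),np.sin(p[2]);return [p[0]+c*m[0]-s*m[1],p[1]+s*m[0]+c*m[1],m[2]]
def fit(obs,p0,name):
    f=lambda p:np.concatenate([px(n,w(p,m))-uv for n,m,uv in obs])
    r=least_squares(f,p0,loss="soft_l1",f_scale=.7)
    print(name,r.x.round(4));print(r.fun.reshape(-1,2).round(2).tolist());return r.x
if __name__=="__main__":
  from h import *
  mc=[(70,80,5),(70,-80,5),(-70,-80,5),(-70,80,5),(15,62,4),(15,-62,4)]
  T=zc(155,215,8,[(230,43),(727,212),(566,660),(57,480),(218,232),(606,367)])
  S=zc(220,280,8,[(60,238),(475,50),(682,318),(240,533),(175,326),(507,173)])
  a=[("top",m,u) for m,u in zip(mc,T)];b=[("side",m,u) for m,u in zip(mc,S)]
  for o,n in((a,"cov top"),(b,"cov side"),(a+b,"cov")): fit(o,[500,300,-.33],n)
  mb=[(55,75,10),(55,-75,10),(-55,-75,10),(-55,75,10),(0,62,23),(0,-62,23)]
  T=zc(300,170,9,[(97,102),(641,88),(657,483),(105,495),(147,289),(604,280)])
  S=zc(270,205,10,[(78,297),(372,65),(637,195),(347,447),(234,312),(481,115)])
  a=[("top",m,u) for m,u in zip(mb,T)];b=[("side",m,u) for m,u in zip(mb,S)]
  for o,n in((a,"box top"),(b,"box side"),(a+b,"box")): fit(o,[600,0,0],n)
  ms=[(65,75,4),(65,-75,4),(4,-75,46),(-4,-75,46),(-4,75,46)]
  T=zc(410,230,8,[(68,180),(535,47),(655,232),(655,260),(185,390)])
  S=zc(365,180,11,[(75,408),(235,133),(425,75),(452,75),(305,352)])
  a=[("top",m,u) for m,u in zip(ms,T)];b=[("side",m,u) for m,u in zip(ms,S)]
  for o,n in((a,"str top"),(b,"str side"),(a+b,"str")): fit(o,[450,-250,.2],n)
E
python3 fit.py
```

```text
cov top [ 4.693305e+02  2.805484e+02 -3.086000e-01]
[[-0.24, -0.16], [0.08, 0.23], [-0.22, -0.31], [0.0, 0.15], [0.12, 0.07], [0.25, 0.01]]
cov side [ 4.722170e+02  2.813501e+02 -3.067000e-01]
[[-0.49, -0.06], [0.16, 0.11], [-0.09, -0.08], [0.12, -0.24], [0.15, 0.11], [0.07, 0.19]]
cov [ 4.704527e+02  2.809592e+02 -3.079000e-01]
[[-0.4, -0.61], [-0.08, -0.27], [-0.35, -0.81], [-0.13, -0.3], [-0.04, -0.38], [0.1, -0.48], [0.08, 0.15], [0.75, 0.34], [0.5, 0.21], [0.68, 0.03], [0.71, 0.34], [0.66, 0.44]]
box top [ 6.130381e+02 -4.545180e+01  4.920000e-02]
[[-0.53, -0.27], [0.18, -0.01], [0.26, 0.39], [-0.33, 0.52], [-0.15, -0.21], [0.57, -0.35]]
box side [ 6.166613e+02 -4.365700e+01  4.670000e-02]
[[-0.53, 0.18], [0.12, -0.31], [0.5, -0.24], [0.0, -0.17], [-0.08, 0.49], [-0.01, 0.0]]
box [ 6.14245e+02 -4.47567e+01  4.67000e-02]
[[-0.75, -0.84], [-0.04, -0.42], [-0.07, -0.03], [-0.66, -0.06], [-0.43, -0.77], [0.29, -0.79], [0.28, 0.33], [0.9, -0.17], [1.3, -0.1], [0.84, -0.0], [0.75, 0.64], [0.78, 0.14]]
str top [ 455.496  -324.821    -5.9919]
[[0.02, -0.17], [0.18, 0.3], [-0.11, -0.2], [0.95, -0.39], [-1.56, 0.51]]
str side [ 459.2722 -324.2092  -24.8444]
[[-0.47, -0.04], [-0.69, 0.03], [0.46, -0.49], [0.3, 0.07], [0.22, 0.27]]
str [ 4.565186e+02 -3.244147e+02  2.885000e-01]
[[-0.1, -0.69], [0.1, -0.06], [-0.26, -0.56], [0.79, -0.75], [-1.77, -0.03], [0.25, 0.28], [-0.0, 0.31], [1.17, -0.21], [1.02, 0.35], [0.99, 0.59]]
```

```bash
python3 - <<'E'
from h import *
from scipy.spatial.transform import Rotation as R
o=ctrl.get_obs();M=R.from_rotvec(o["orientation"]).as_matrix();print(M.round(3));print("jaw yaw",np.arctan2(M[1,1],M[0,1]))
for n,p in(("bottle",(205,165)),("jar",(438,175)),("dish",(505,195)),("screw",(340,148)),("carton",(118,205))):print(n,atz("top",p,0).round())
E
```

```text
[[-0.001  0.388 -0.922]
 [ 0.001 -0.922 -0.388]
 [-1.    -0.001 -0.   ]]
jaw yaw -1.1719970990708133
bottle [699. 292.   0.]
jar [ 690. -286.    0.]
dish [ 644. -453.    0.]
screw [752. -41.   0.]
carton [593. 496.   0.]
```

Emit:
move_arm:
  rows:
    - [228,856,-40,0.864,-1]
    - [228,856,-40,0.864,-1]
    - [228,856,-40,0.864,-1]
    - [228,856,-40,0.864,-1]
    - [228,856,-40,0.864,-1]
    - [228,856,-40,0.864,-1]
    - [228,856,-40,0.864,-1]
    - [228,856,-40,0.864,-1]
    - [228,856,-40,0.864,-1]
    - [228,856,-40,0.864,-1]
    - [228,856,-40,0.864,-1]
    - [228,856,-40,0.864,-1]

```text
t: 1.6
ee_pos: [435.4, 150.3, 188.2]
orientation: [1.432, 1.049, -1.433]
ft_force: [1.8, 0.1, 0.2]
width: 87.8
```

```bash
cat >> h.py <<'E'
from scipy.spatial.transform import Rotation as _R
def st():
    o=ctrl.get_obs();M=_R.from_rotvec(o["orientation"]).as_matrix()
    print("t",round(o["t"],2),"pos",o["ee_pos"].round(1),"yaw",round(np.arctan2(M[1,1],M[0,1]),4),"down",M[:,0].round(3),"F",o["ft_force"].round(1),"w",round(o["width"],1),"q",o["qpos"].round(2))
E
python3 -c "
from h import *
st()"
```

```text
t 1.6 pos [435.4 150.3 188.2] yaw -0.3074 down [-0.001  0.    -1.   ] F [1.8 0.1 0.2] w 87.8 q [0.31 0.23 2.01 0.   0.9  0.61]
```

Go above the cover and look, to check the robot against the cameras.

Emit:
move_arm:
  rows:
    - [35,131,-90,0,-1]
    - [35,131,-90,0,-1]
    - [35,131,-110,0,-1]
    - [35,131,-110,0,-1]
    - [35,131,-110,0,-1]

```text
t: 2.22
ee_pos: [470.0, 280.7, 78.5]
orientation: [1.431, 1.049, -1.434]
ft_force: [0.3, -0.5, 0.4]
width: 88.2
```

```bash
python3 - <<'E'
from h import *
st()
t=get_image("top");s=get_image("side")
crop(t,150,200,110,100,7,"pics/t1.png");crop(s,200,230,120,110,5,"pics/s1.png")
st()
E
```

```text
t 2.23 pos [470.  280.7  78.5] yaw -0.3073 down [-0.002 -0.    -1.   ] F [ 0.3 -0.5  0.4] w 88.2 q [0.52 0.52 1.89 0.   0.73 0.82]
t 2.33 pos [470.9 280.6  79.6] yaw -0.3085 down [ 0.     0.001 -1.   ] F [ 0.3  0.4 -0. ] w 87.9 q [0.52 0.52 1.89 0.   0.73 0.82]
```

View pics/t1.png

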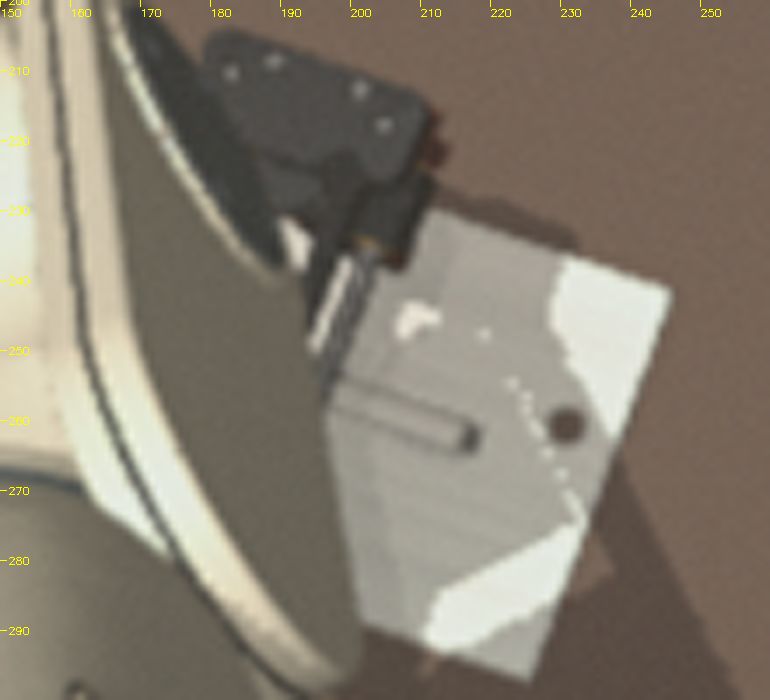

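View pics/s1.png

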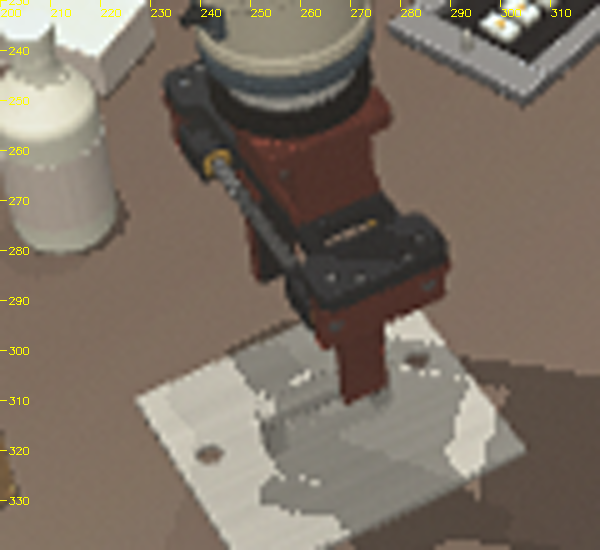

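```bash
python3 - <<'E'
from h import *
for d in(-44,-51,-57):print(d,px("side",(470.6+.953*d,280.7-.303*d,79)))
E
```

```text
-44 [271.84081518 306.92304311]
-51 [273.16602867 308.76182348]
-57 [274.30965777 310.34864913]
```

Emit:
move_arm:
  rows:
    - [0,0,-35,0,-1]
    - [0,0,-60,0,-1]
    - [0,0,-65,0,-1]
    - [0,0,-65,0,-1]

```text
t: 2.82
ee_pos: [471.5, 280.3, 15.8]
orientation: [1.436, 1.047, -1.431]
ft_force: [0.6, 0.4, 0.5]
width: 88.1
```

```bash
python3 -c "
from h import *
st()"
```

```text
t 2.83 pos [471.5 280.3  15.8] yaw -0.3094 down [ 0.002  0.002 -1.   ] F [0.6 0.4 0.5] w 88.1 q [0.51 0.63 1.9  0.   0.61 0.82]
```

Emit:
move_arm:
  rows:
    - [0,0,-2,0,1]
    - [0,0,-2,0,1]
    - [0,0,-2,0,1]
    - [0,0,-2,0,1]
    - [0,0,-2,0,1]
    - [0,0,-2,0,1]
    - [0,0,-2,0,1]
    - [0,0,-2,0,1]

```text
t: 3.82
ee_pos: [471.5, 280.3, 13.8]
orientation: [1.435, 1.047, -1.431]
ft_force: [0.7, -1.1, -0.8]
width: 11.5
```

Emit:
move_arm:
  rows:
    - [0,0,25,0,1]
    - [0,0,60,0,1]
    - [0,0,80,0,1]
    - [0,0,80,0,1]

```text
t: 4.32
ee_pos: [472.2, 280.7, 94.8]
orientation: [1.437, 1.047, -1.429]
ft_force: [-0.2, -0.3, -3.8]
width: 11.4
```

```bash
python3 -c "
from h import *
st()"
```

```text
t 4.33 pos [472.2 280.7  94.8] yaw -0.3093 down [ 0.004  0.003 -1.   ] F [-0.2 -0.3 -3.8] w 11.4 q [0.51 0.5  1.88 0.   0.76 0.82]
```

Lifted (-3.8 N). Move to over the frame.

Emit:
move_arm:
  rows:
    - [20,-50,-10,0.1,1]
    - [40,-100,-20,0.2,1]
    - [60,-150,-20,0.3,1]
    - [80,-200,-20,0.357,1]
    - [100,-260,-20,0.357,1]
    - [115,-300,-20,0.357,1]
    - [128,-326,-20,0.357,1]
    - [128,-326,-20,0.357,1]
    - [128,-326,-20,0.357,1]

```text
t: 5.45
ee_pos: [598.7, -44.8, 73.3]
orientation: [1.177, 1.235, -1.172]
ft_force: [-1.1, 0.3, -5.1]
width: 11.5
```

```bash
python3 - <<'E'
from h import *
st()
t=get_image("top");s=get_image("side")
crop(t,290,160,110,90,7,"pics/t2.png");crop(s,230,170,140,100,5,"pics/s2.png")
st()
E
```

```text
t 5.45 pos [598.7 -44.8  73.3] yaw 0.0475 down [-0.     0.004 -1.   ] F [-1.1  0.3 -5.1] w 11.5 q [-0.1   0.59  1.77  0.01  0.79 -0.15]
t 5.55 pos [599.1 -44.3  74. ] yaw 0.0487 down [ 0.001  0.004 -1.   ] F [ 0.2  0.3 -3.8] w 11.9 q [-0.1   0.59  1.77  0.01  0.79 -0.15]
```

View pics/t2.png

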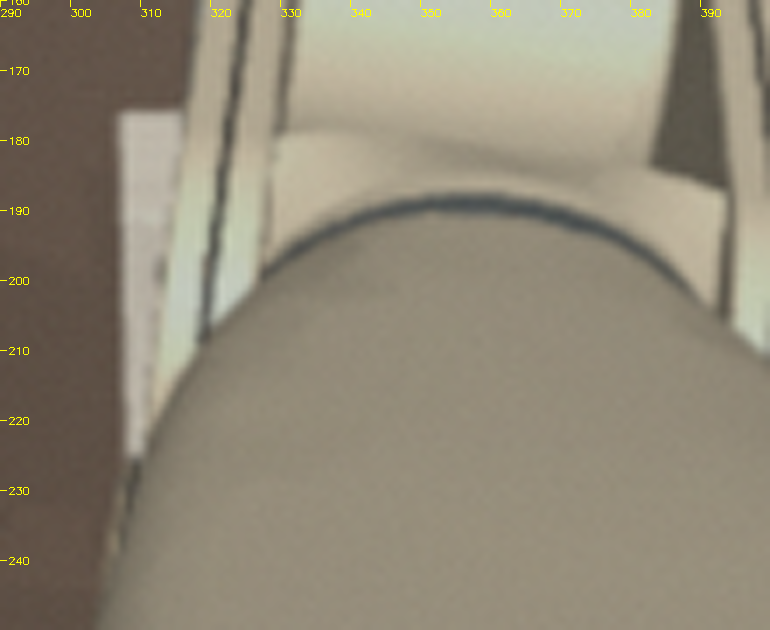

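View pics/s2.png

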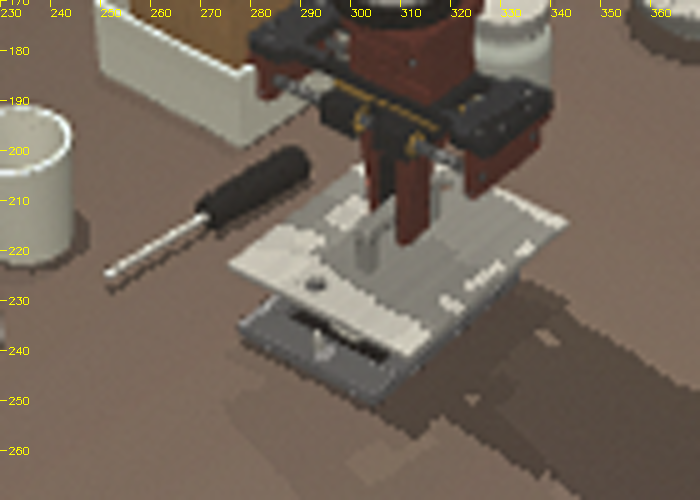

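```bash
python3 - <<'E'
from h import *
s=get_image("side");cv2.imwrite("pics/s3.png",s)
crop(s,272,195,76,60,10,"pics/s3c.png")
E
```

```text
(no output)
```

View pics/s3c.png

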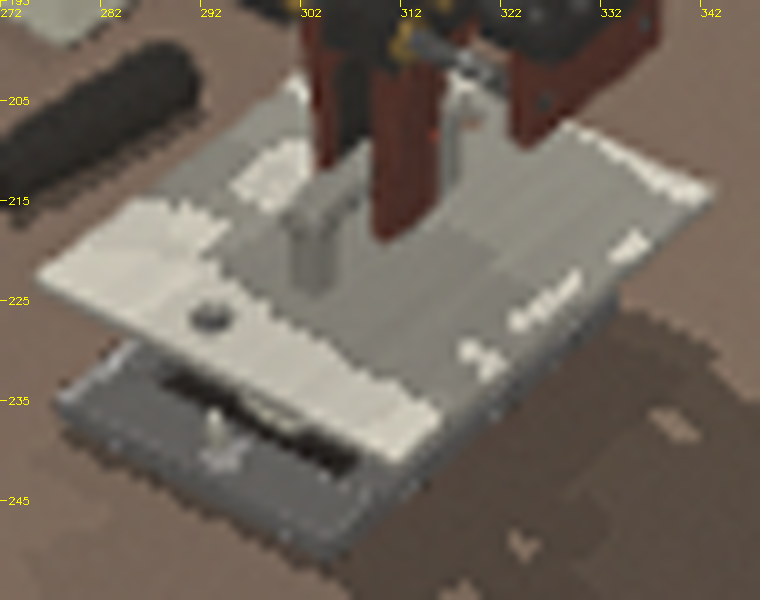

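```bash
python3 - <<'E'
from fit import *
mc=lambda z:[(70,80,z),(-70,80,z),(-70,-80,z),(15,62,z-.5)]
S=zc(272,195,10,[(37,273),(397,463),(715,188),(212,317)])
for z in(63,65,67): fit([("side",m,u) for m,u in zip(mc(z),S)],[600,-45,.05],z)
E
```

```text
63 [ 6.01521e+02 -4.57918e+01  4.84000e-02]
[[-0.15, 0.13], [-0.0, -0.14], [0.12, 0.06], [0.03, -0.06]]
65 [ 5.99938e+02 -4.40467e+01  4.86000e-02]
[[-0.22, 0.13], [0.02, -0.12], [0.19, 0.03], [0.01, -0.06]]
67 [ 5.983528e+02 -4.230220e+01  4.870000e-02]
[[-0.28, 0.12], [0.03, -0.09], [0.26, -0.0], [-0.02, -0.06]]
```

Emit:
move_arm:
  rows:
    - [1.5,-1,-15,0,1]
    - [1.5,-1,-28,0,1]
    - [1.5,-1,-32,0,1]
    - [1.5,-1,-32,0,1]

```text
t: 6.1
ee_pos: [600.4, -45.1, 41.5]
orientation: [1.176, 1.235, -1.171]
ft_force: [0.3, -0.1, -3.3]
width: 12.1
```

```bash
python3 - <<'E'
from h import *
st()
s=get_image("side")
crop(s,265,195,80,60,10,"pics/s4c.png");st()
E
```

```text
t 6.1 pos [600.4 -45.1  41.5] yaw 0.049 down [-0.     0.004 -1.   ] F [ 0.3 -0.1 -3.3] w 12.1 q [-0.1   0.64  1.77  0.01  0.73 -0.15]
t 6.15 pos [600.9 -45.2  42. ] yaw 0.049 down [ 0.001  0.004 -1.   ] F [ 0.2 -0.4 -4.5] w 12.0 q [-0.1   0.64  1.77  0.01  0.73 -0.15]
```

View pics/s4c.png

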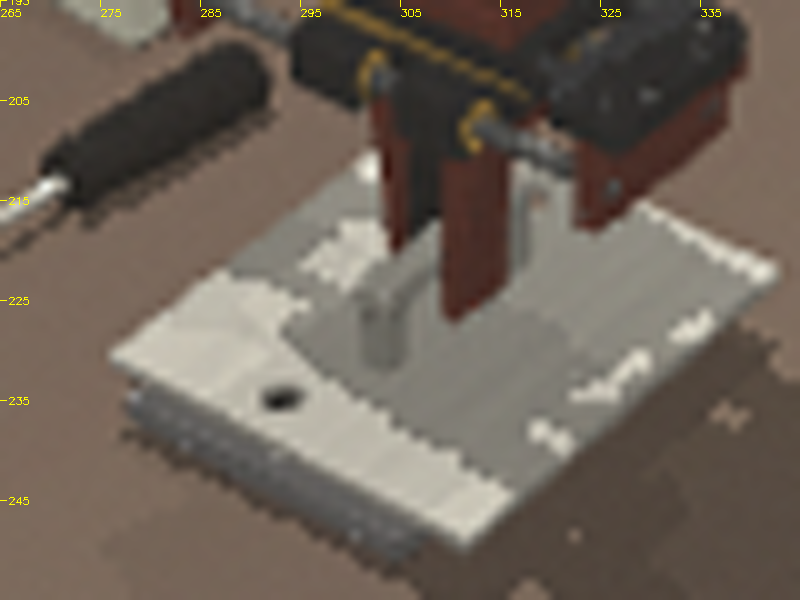

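Emit:
move_arm:
  rows:
    - [0,-0.2,-3,0,1]
    - [0,-0.2,-6,0,1]
    - [0,-0.2,-9,0,1]
    - [0,-0.2,-9,0,1]

```text
t: 6.65
ee_pos: [600.6, -45.4, 32.7]
orientation: [1.176, 1.235, -1.171]
ft_force: [0.0, 0.2, -4.1]
width: 11.9
```

```bash
python3 - <<'E'
from h import *
st()
s=get_image("side")
crop(s,265,195,80,60,10,"pics/s5c.png");st()
E
```

```text
t 6.65 pos [600.6 -45.4  32.7] yaw 0.0489 down [ 0.     0.004 -1.   ] F [ 0.   0.2 -4.1] w 11.9 q [-0.1   0.65  1.77  0.01  0.72 -0.15]
t 6.7 pos [600.7 -45.4  32.9] yaw 0.0489 down [ 0.001  0.004 -1.   ] F [-0.4  0.9 -3.4] w 11.7 q [-0.1   0.65  1.77  0.01  0.72 -0.15]
```

View pics/s5c.png

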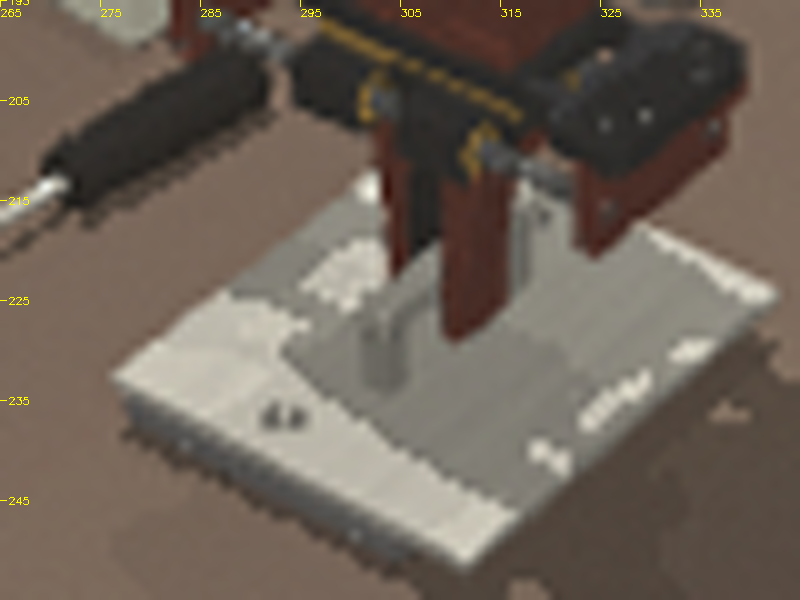

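Emit:
move_arm:
  rows:
    - [0,0,-3,0,1]
    - [0,0,-6,0,1]
    - [0,0,-8,0,1]
    - [0,0,-8.5,0,1]
    - [0,0,-8.5,0,1]

```text
t: 7.32
ee_pos: [600.7, -45.4, 24.4]
orientation: [1.176, 1.235, -1.171]
ft_force: [-0.4, -0.5, -3.3]
width: 11.3
```

```bash
python3 - <<'E'
from h import *
st()
s=get_image("side")
crop(s,265,195,80,60,10,"pics/s6c.png");st()
E
```

```text
t 7.33 pos [600.7 -45.4  24.4] yaw 0.0489 down [ 0.     0.004 -1.   ] F [-0.4 -0.5 -3.3] w 11.3 q [-0.1   0.67  1.77  0.01  0.7  -0.15]
t 7.38 pos [600.7 -45.4  24.4] yaw 0.049 down [ 0.001  0.004 -1.   ] F [-0.3 -0.  -2.9] w 11.7 q [-0.1   0.67  1.77  0.01  0.7  -0.15]
```

View pics/s6c.png

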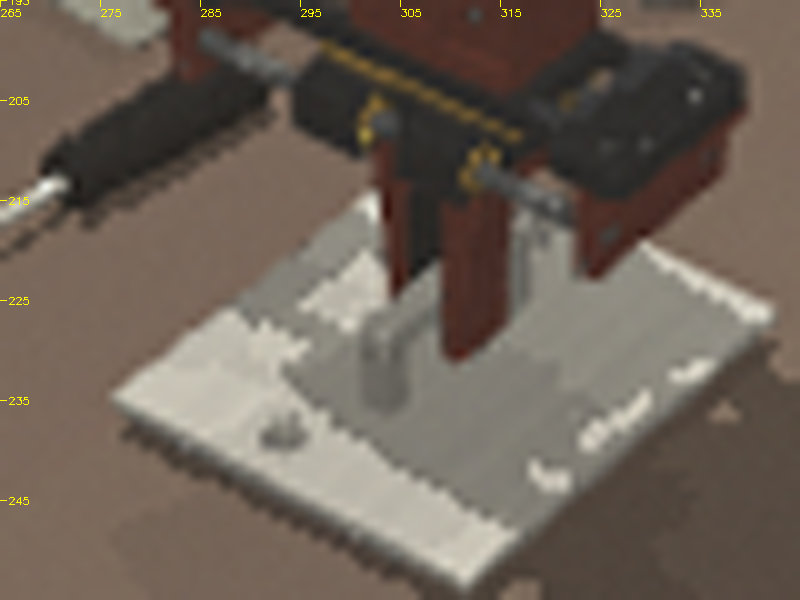

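Emit:
move_arm:
  rows:
    - [0,0,-0.7,0,1]
    - [0,0,-1,0,1]
    - [0,0,-1,0,1]

```text
t: 7.75
ee_pos: [600.8, -45.4, 23.8]
orientation: [1.176, 1.234, -1.17]
ft_force: [-3.1, 0.7, 3.4]
width: 11.9
```

Emit:
move_arm:
  rows:
    - [0,0,0,0,-1]
    - [0,0,0,0,-1]
    - [0,0,0,0,-1]
    - [0,0,0,0,-1]
    - [0,0,0,0,-1]
    - [0,0,20,0,-1]
    - [0,0,60,0,-1]
    - [0,0,110,0,-1]
    - [0,0,150,0,-1]
    - [0,0,150,0,-1]

```text
t: 9.0
ee_pos: [603.3, -45.6, 178.8]
orientation: [1.18, 1.228, -1.165]
ft_force: [0.1, -0.3, 0.0]
width: 88.0
```

```bash
python3 - <<'E'
from h import *
st()
E
```

```text
t 9.0 pos [603.3 -45.6 178.8] yaw 0.049 down [ 0.009  0.003 -1.   ] F [ 0.1 -0.3  0. ] w 88.0 q [-0.1   0.44  1.71  0.01  0.98 -0.15]
```

Emit:
move_arm:
  rows:
    - [-30,-57,0,0.1,-1]
    - [-58,-112,-10,0.2,-1]
    - [-87,-168,-30,0.24,-1]
    - [-116,-223,-60,0.24,-1]
    - [-145,-279,-85,0.24,-1]
    - [-145,-279,-85,0.24,-1]
    - [-145,-279,-85,0.24,-1]
    - [-145,-279,-85,0.24,-1]

```text
t: 10.0
ee_pos: [459.2, -323.7, 94.3]
orientation: [1.0, 1.329, -0.985]
ft_force: [0.0, -0.5, -1.1]
width: 87.4
```

```bash
python3 - <<'E'
from h import *
st()
t=get_image("top");s=get_image("side")
cv2.imwrite("pics/t7.png",t)
crop(s,350,150,80,80,7,"pics/s7s.png");crop(s,265,195,80,60,10,"pics/s7c.png");crop(t,300,160,200,130,4,"pics/t7c.png");st()
E
```

```text
t 10.0 pos [ 459.2 -323.7   94.3] yaw 0.29 down [ 0.008  0.005 -1.   ] F [ 0.  -0.5 -1.1] w 87.4 q [-0.64  0.51  1.85  0.01  0.77 -0.94]
t 10.1 pos [ 459.4 -323.6   94.5] yaw 0.2909 down [ 0.009  0.005 -1.   ] F [-0.3  0.5  0.3] w 87.9 q [-0.64  0.51  1.85  0.01  0.77 -0.94]
```

View pics/s7s.png

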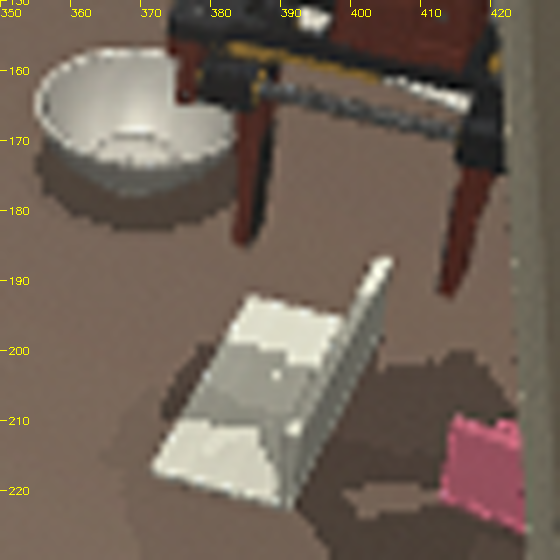

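View pics/s7c.png

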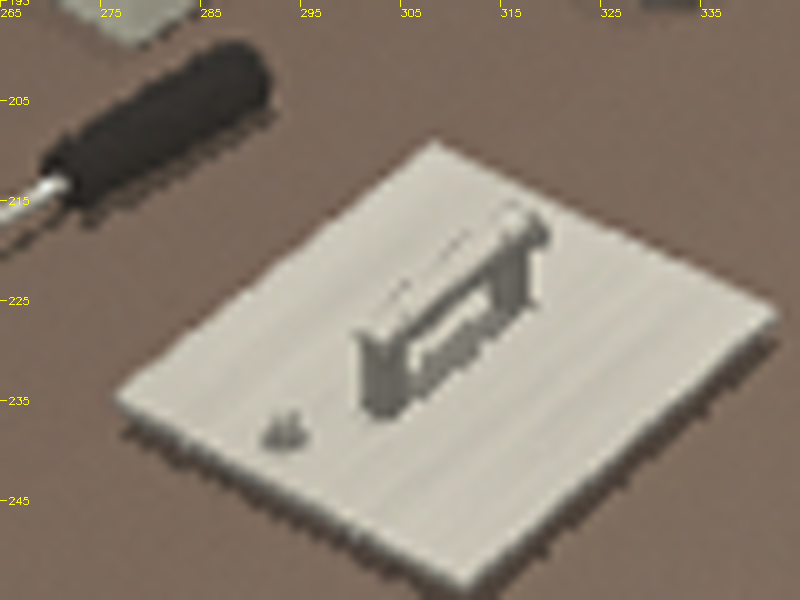

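View pics/t7c.png

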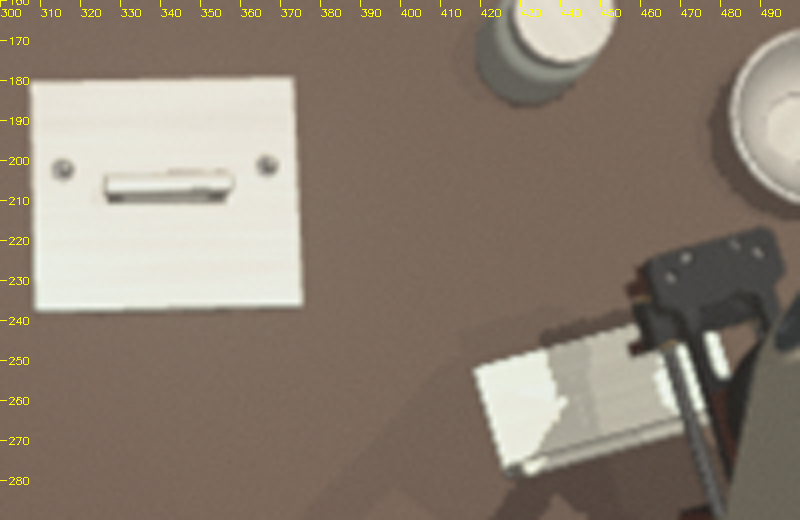

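```bash
python3 - <<'E'
from fit import *
print(atz("top",(455,298),5),atz("top",(476,297),46),atz("top",(476,297),5))
d=-57;print(px("side",(458+.957*d,-325+.29*d,9)),458+.957*d,-325+.29*d)
mc=[(70,80,15),(70,-80,15),(-70,-80,15),(-70,80,15)]
S=zc(265,195,10,[(115,398),(435,143),(778,313),(470,585)])
T=zc(300,160,4,[(31,81),(294,77),(303,304),(35,311)])
fit([("top",m,u) for m,u in zip(mc,T)],[600,-45,.05],"seat top")
fit([("side",m,u) for m,u in zip(mc,S)],[600,-45,.05],"seat side")
E
```

```text
[ 387.38956487 -322.26471864    5.        ] [ 390.73013545 -357.64681192   46.        ] [ 390.87517965 -372.93993654    5.        ]
[414.22931815 211.66005954] 403.451 -341.53
seat top [ 5.979432e+02 -4.524500e+01  4.600000e-02]
[[0.06, 0.19], [-0.14, 0.01], [-0.16, 0.08], [0.24, -0.27]]
seat side [ 6.003669e+02 -4.429370e+01  5.000000e-02]
[[-0.08, -0.03], [-0.07, 0.13], [0.29, -0.23], [-0.11, 0.1]]
```

Emit:
move_arm:
  rows:
    - [-1.4,-1.2,0,0,-0.2]
    - [-1.4,-1.2,0,0,-0.2]
    - [-1.4,-1.2,0,0,-0.2]
    - [-1.4,-1.2,-40,0,-0.2]
    - [-1.4,-1.2,-70,0,-0.2]
    - [-1.4,-1.2,-85,0,-0.2]
    - [-1.4,-1.2,-85,0,-0.2]

```text
t: 10.98
ee_pos: [457.5, -324.4, 8.8]
orientation: [1.0, 1.331, -0.984]
ft_force: [-0.0, 0.9, -0.6]
width: 52.7
```

```bash
python3 - <<'E'
from h import *
st()
s=get_image("side")
crop(s,350,150,80,80,7,"pics/s8s.png");st()
E
```

```text
t 10.97 pos [ 457.5 -324.4    8.8] yaw 0.2909 down [ 0.007  0.006 -1.   ] F [-0.   0.9 -0.6] w 52.7 q [-0.64  0.66  1.87  0.02  0.61 -0.95]
t 11.03 pos [ 458.1 -324.9    9.6] yaw 0.2908 down [ 0.009  0.005 -1.   ] F [ 0.6 -0.4  0.3] w 52.7 q [-0.64  0.65  1.87  0.02  0.61 -0.95]
```

View pics/s8s.png

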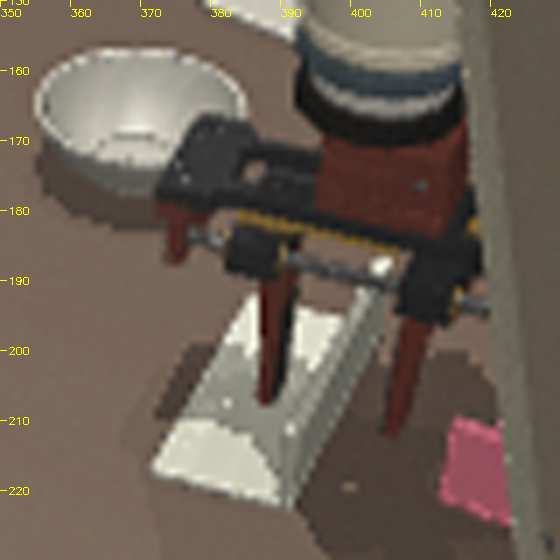

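Emit:
move_arm:
  rows:
    - [0,0,0,0,1]
    - [0,0,0,0,1]
    - [0,0,0,0,1]
    - [0,0,0,0,1]
    - [0,0,0,0,1]
    - [0,0,0,0,1]
    - [0,0,0,0,1]

```text
t: 11.9
ee_pos: [458.2, -324.9, 9.8]
orientation: [0.999, 1.329, -0.984]
ft_force: [0.1, 0.5, 4.0]
width: 8.0
```

```bash
python3 - <<'E'
from h import *
st()
E
```

```text
t 11.9 pos [ 458.2 -324.9    9.8] yaw 0.2908 down [ 0.009  0.005 -1.   ] F [0.1 0.5 4. ] w 8.0 q [-0.64  0.65  1.87  0.02  0.61 -0.95]
```

Emit:
move_arm:
  rows:
    - [0,0,20,0,1]
    - [0,0,35,0,1]
    - [-7,40,35,-0.1,1]
    - [-7,90,35,-0.2,1]
    - [-7,140,35,-0.243,1]
    - [-7,190,35,-0.243,1]
    - [-7,240,35,-0.243,1]
    - [-7,272,35,-0.243,1]
    - [-7,272,35,-0.243,1]
    - [-7,272,35,-0.243,1]

```text
t: 13.15
ee_pos: [451.8, -53.3, 45.4]
orientation: [1.18, 1.225, -1.164]
ft_force: [0.8, 1.2, -2.2]
width: 7.9
```

```bash
python3 - <<'E'
from h import *
st()
s=get_image("side");t=get_image("top")
crop(s,260,195,130,100,6,"pics/s9s.png");crop(t,290,160,110,120,5,"pics/t9.png");st()
E
```

```text
t 13.15 pos [451.8 -53.3  45.4] yaw 0.0483 down [ 0.011  0.002 -1.   ] F [ 0.8  1.2 -2.2] w 7.9 q [-0.15  0.49  2.1   0.01  0.54 -0.2 ]
t 13.25 pos [451.7 -53.8  45.2] yaw 0.0468 down [ 0.011  0.002 -1.   ] F [-0.7  0.  -1.8] w 8.1 q [-0.15  0.49  2.1   0.01  0.54 -0.2 ]
```

View pics/s9s.png

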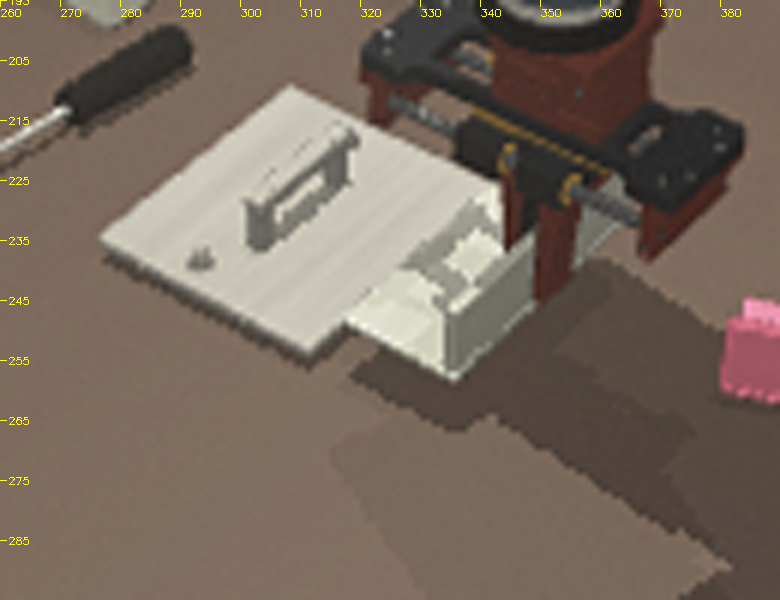

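View pics/t9.png

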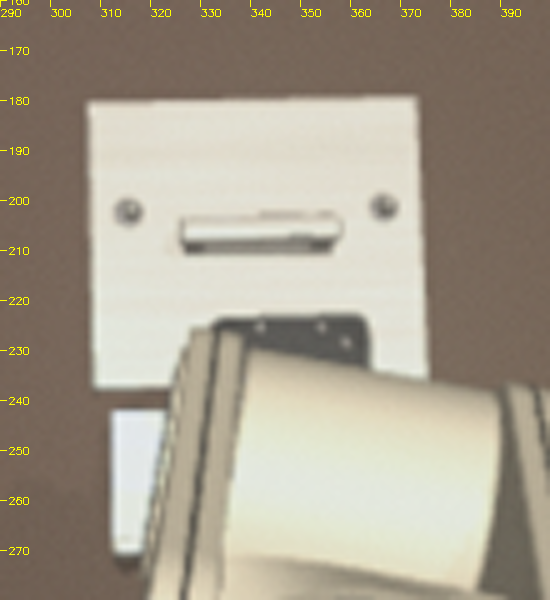

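Emit:
move_arm:
  rows:
    - [0,0,-15,0,1]
    - [0,0,-27,0,1]
    - [0,0,-33.5,0,1]
    - [0,0,-33.5,0,1]
    - [0,0,-33.5,0,1]

```text
t: 13.88
ee_pos: [451.7, -53.8, 11.6]
orientation: [1.181, 1.225, -1.166]
ft_force: [0.1, -0.2, -1.9]
width: 7.8
```

```bash
python3 - <<'E'
from h import *
st()
s=get_image("side")
cv2.imwrite("pics/s10f.png",s)
crop(s,265,195,100,75,8,"pics/s10.png");st()
E
```

```text
t 13.88 pos [451.7 -53.8  11.6] yaw 0.0468 down [ 0.011  0.003 -1.   ] F [ 0.1 -0.2 -1.9] w 7.8 q [-0.15  0.56  2.11  0.01  0.46 -0.2 ]
t 13.93 pos [451.8 -53.8  11.8] yaw 0.0468 down [ 0.011  0.002 -1.   ] F [ 0.3  0.2 -2.1] w 7.9 q [-0.15  0.56  2.11  0.01  0.46 -0.2 ]
```

View pics/s10.png

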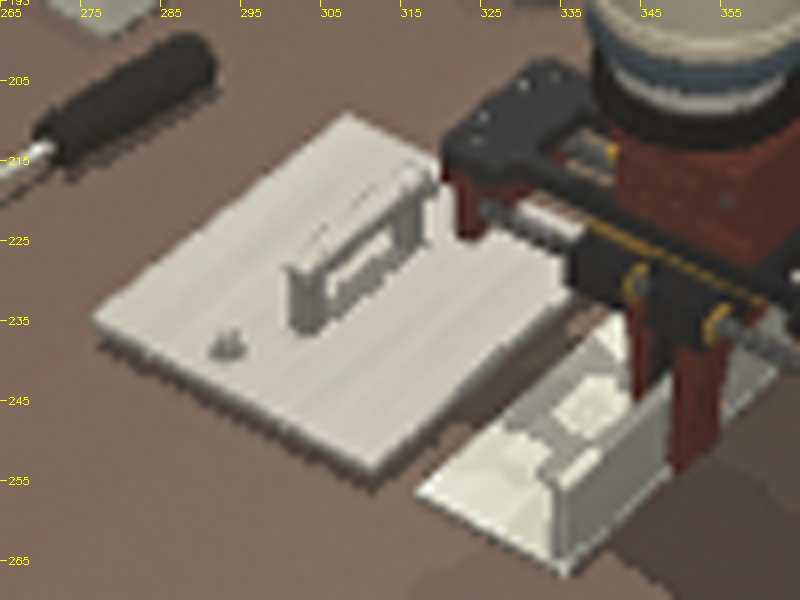

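```bash
python3 - <<'E'
from fit import *
S=zc(265,195,8,[(417,492),(568,577)])
for m,u in zip([(65,75,5.8),(-4,75,1.8)],S):
    p=atz("side",u,m[2]);c,s=np.cos(.047),np.sin(.047)
    print(p[:2]-np.array([c*m[0]-s*m[1],s*m[0]+c*m[1]]))
E
```

```text
[451.27878189 -53.73491109]
[451.62422335 -55.21296411]
```

Emit:
move_arm:
  rows:
    - [0,1.6,0,0,1]
    - [6,2,0,0,1]
    - [14,2.4,0,0,1]
    - [22,2.8,0,0,1]
    - [30,3.1,0,0,1]
    - [36,3.4,0,0,1]
    - [38,3.5,0,0,1]
    - [38,3.5,0,0,1]

```text
t: 14.92
ee_pos: [489.7, -50.3, 11.7]
orientation: [1.181, 1.225, -1.166]
ft_force: [0.5, 0.6, -2.7]
width: 8.1
```

```bash
python3 - <<'E'
from h import *
st()
s=get_image("side")
crop(s,265,195,100,75,8,"pics/s11.png");st()
E
```

```text
t 14.93 pos [489.7 -50.3  11.7] yaw 0.0469 down [ 0.011  0.003 -1.   ] F [ 0.5  0.6 -2.7] w 8.1 q [-0.13  0.59  2.03  0.01  0.51 -0.18]
t 14.97 pos [489.5 -50.3  11.7] yaw 0.0468 down [ 0.01   0.003 -1.   ] F [ 0.5  0.1 -3. ] w 7.9 q [-0.13  0.59  2.03  0.01  0.51 -0.18]
```

View pics/s11.png

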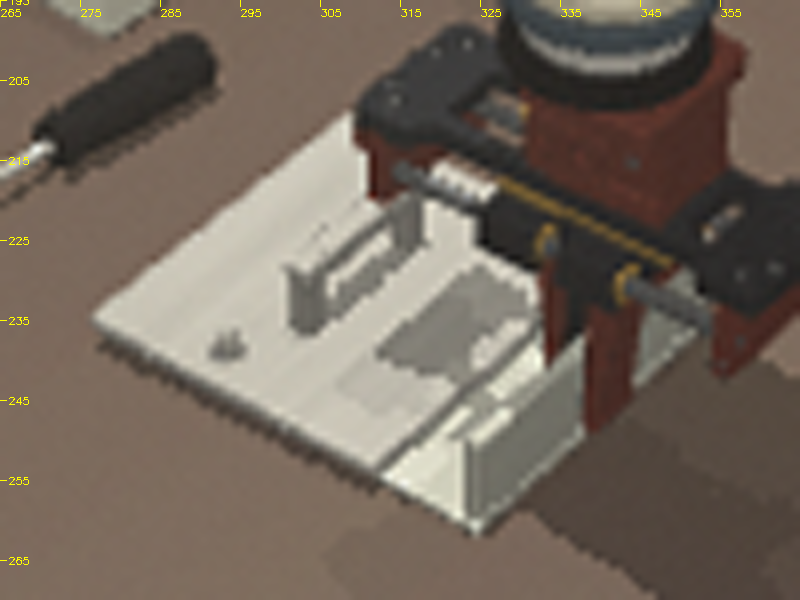

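Emit:
move_arm:
  rows:
    - [2,0.1,0,0,1]
    - [4,0.2,0,0,1]
    - [5,0.2,0,0,1]
    - [5,0.2,0,0,1]

```text
t: 15.48
ee_pos: [494.6, -50.1, 11.7]
orientation: [1.181, 1.225, -1.166]
ft_force: [0.2, 1.4, -2.2]
width: 8.0
```

```bash
python3 - <<'E'
from fit import *
st()
for m,u in zip([(-4,75,1.8)],zc(265,195,8,[(480,533)])):
    p=atz("side",u,m[2]);c,s=np.cos(.047),np.sin(.047)
    print(p[:2]-np.array([c*m[0]-s*m[1],s*m[0]+c*m[1]]))
E
```

```text
t 15.47 pos [494.6 -50.1  11.7] yaw 0.0468 down [ 0.01   0.003 -1.   ] F [ 0.2  1.4 -2.2] w 8.0 q [-0.13  0.59  2.02  0.01  0.52 -0.18]
[490.89412873 -52.06715471]
```

Emit:
move_arm:
  rows:
    - [0.7,0.5,0,0,1]
    - [1.4,1,0,0,1]
    - [1.4,1,0,0,1]

```text
t: 15.85
ee_pos: [496.1, -49.0, 11.7]
orientation: [1.181, 1.225, -1.166]
ft_force: [-0.4, -0.2, -2.4]
width: 7.9
```

```bash
python3 - <<'E'
from h import *
st()
s=get_image("side");t=get_image("top")
crop(s,290,210,70,60,11,"pics/s12.png");crop(t,290,170,110,90,7,"pics/t12.png");st()
E
```

```text
t 15.85 pos [496.1 -49.   11.7] yaw 0.047 down [ 0.011  0.002 -1.   ] F [-0.4 -0.2 -2.4] w 7.9 q [-0.12  0.6   2.01  0.01  0.52 -0.18]
t 15.95 pos [496.  -49.   11.7] yaw 0.047 down [ 0.01   0.003 -1.   ] F [-0.8  0.2 -1.5] w 7.7 q [-0.12  0.6   2.01  0.01  0.52 -0.18]
```

View pics/s12.png

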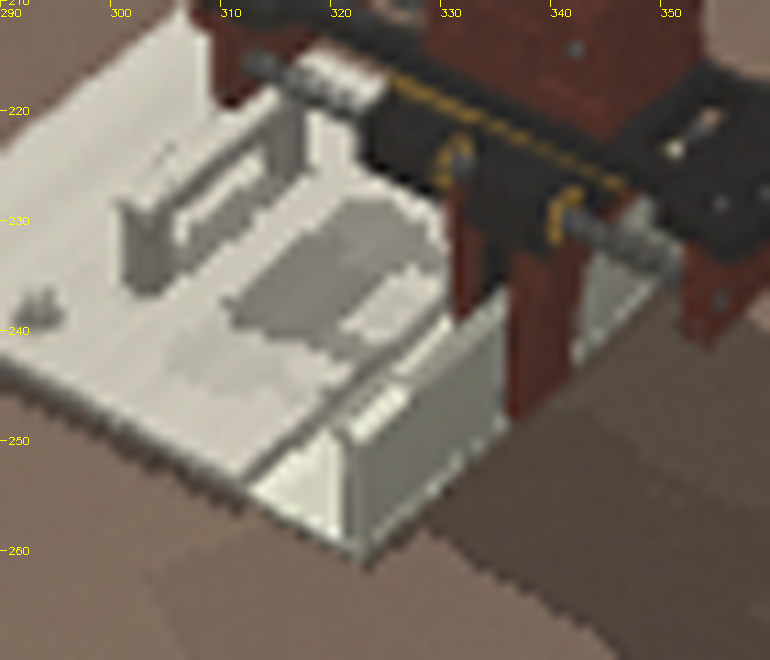

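View pics/t12.png

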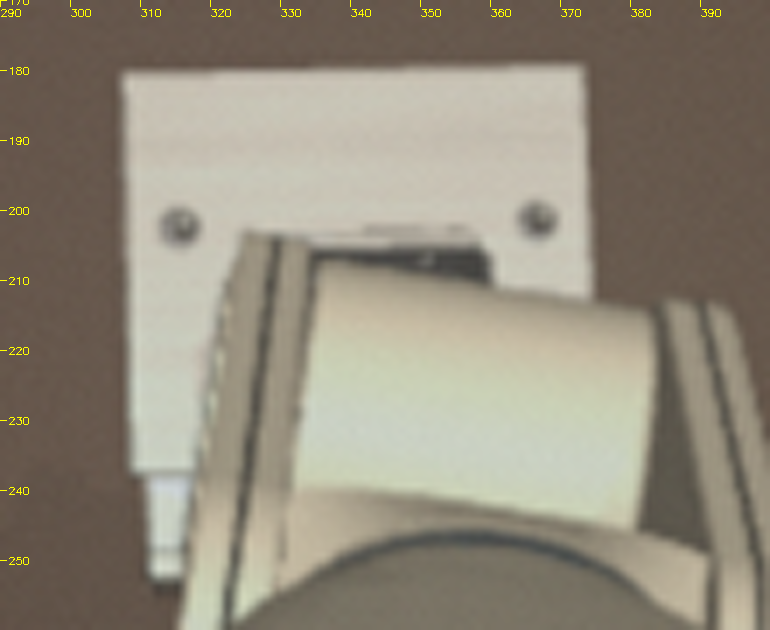

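```bash
python3 - <<'E'
from fit import *
c,s=np.cos(.048),np.sin(.048)
def loc(p,o): d=p[:2]-np.array(o);return c*d[0]+s*d[1],-s*d[0]+c*d[1]
ot=(613.04,-45.45);os_=(616.66,-43.66)
z=lambda a:zc(290,170,7,[a])[0]; y=lambda a:zc(290,210,11,[a])[0]
print("top cover L",loc(atz("top",z((133,470)),15),ot),"cover R",loc(atz("top",z((593,298)),15),ot))
for a in((147,478),(149,520),(149,548)):print("top strip L",loc(atz("top",z(a),5.8),ot))
print("top upst", loc(atz("top",z((151,579)),47.8),ot))
print("side cover L",loc(atz("side",y((245,485)),15),os_))
print("side flange at lap",loc(atz("side",y((250,492)),5.8),os_))
print("side foot",loc(atz("side",y((362,562)),1.8),os_),loc(atz("side",y((345,428)),47.8),os_))
E
```

```text
top cover L (np.float64(-83.96772070828892), np.float64(81.15472531862044)) cover R (np.float64(-27.721870233483102), np.float64(-79.03285167867348))
top strip L (np.float64(-85.64257038833138), np.float64(76.43182928934552))
top strip L (np.float64(-100.24176688770882), np.float64(76.07944379353088))
top strip L (np.float64(-109.93673856461716), np.float64(76.30364284973768))
top upst (np.float64(-124.72167596354825), np.float64(75.88820801578662))
side cover L (np.float64(-88.66943045426457), np.float64(80.9873515518512))
side flange at lap (np.float64(-85.37344581680134), np.float64(74.73953018382672))
side foot (np.float64(-123.58979010585155), np.float64(74.58776353378238)) (np.float64(-117.75867909959995), np.float64(74.72462707386217))
```

Emit:
move_arm:
  rows:
    - [0.6,0,0,0,1]
    - [1.2,0,0,0,1]
    - [1.2,0,0,0,1]

```text
t: 16.32
ee_pos: [496.7, -49.0, 11.6]
orientation: [1.181, 1.226, -1.166]
ft_force: [-1.0, -0.8, -0.4]
width: 7.9
```

Emit:
move_arm:
  rows:
    - [0.8,0,0,0,1]
    - [1.5,0,0,0,1]
    - [1.5,0,0,0,1]

```text
t: 16.7
ee_pos: [496.9, -49.0, 11.3]
orientation: [1.179, 1.228, -1.168]
ft_force: [-5.4, -1.4, 0.0]
width: 8.0
```

```bash
python3 - <<'E'
from h import *
st()
E
```

```text
t 16.7 pos [496.9 -49.   11.3] yaw 0.0475 down [ 0.007  0.003 -1.   ] F [-5.4 -1.4  0. ] w 8.0 q [-0.12  0.6   2.01  0.01  0.53 -0.18]
```

Emit:
move_arm:
  rows:
    - [0.8,0,-0.8,0,1]
    - [0.8,0,-1.6,0,1]
    - [0.8,0,-2,0,1]
    - [0.8,0,-2,0,1]

```text
t: 17.2
ee_pos: [497.0, -48.9, 9.7]
orientation: [1.179, 1.229, -1.169]
ft_force: [-6.9, -0.9, 8.8]
width: 8.0
```

```bash
python3 - <<'E'
from h import *
st()
E
```

```text
t 17.2 pos [497.  -48.9   9.7] yaw 0.0478 down [ 0.006  0.003 -1.   ] F [-6.9 -0.9  8.8] w 8.0 q [-0.12  0.6   2.01  0.01  0.53 -0.18]
```

Emit:
move_arm:
  rows:
    - [0.8,0,-0.6,0,1]
    - [0.8,0,-0.8,0,1]
    - [0.8,0,-0.8,0,1]
    - [0.8,0,-0.8,0,1]

```text
t: 17.7
ee_pos: [497.0, -48.9, 9.7]
orientation: [1.178, 1.231, -1.169]
ft_force: [-9.6, -0.8, 15.3]
width: 7.7
```

```bash
python3 - <<'E'
from h import *
st()
s=get_image("side");t=get_image("top")
crop(s,265,195,100,75,8,"pics/s13.png");crop(t,290,170,110,90,7,"pics/t13.png");cv2.imwrite("pics/s13f.png",s);st()
E
```

```text
t 17.7 pos [497.  -48.9   9.7] yaw 0.0482 down [ 0.004  0.003 -1.   ] F [-9.6 -0.8 15.3] w 7.7 q [-0.12  0.6   2.01  0.01  0.53 -0.18]
t 17.8 pos [497.  -48.9   9.7] yaw 0.0481 down [ 0.004  0.003 -1.   ] F [-8.9 -0.7 14.7] w 7.9 q [-0.12  0.6   2.01  0.01  0.53 -0.18]
```

View pics/s13.png

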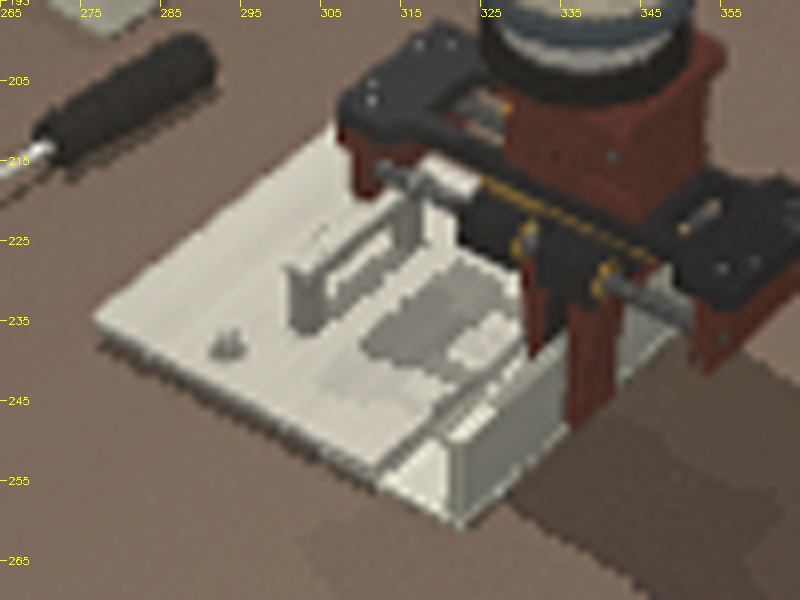

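View pics/t13.png

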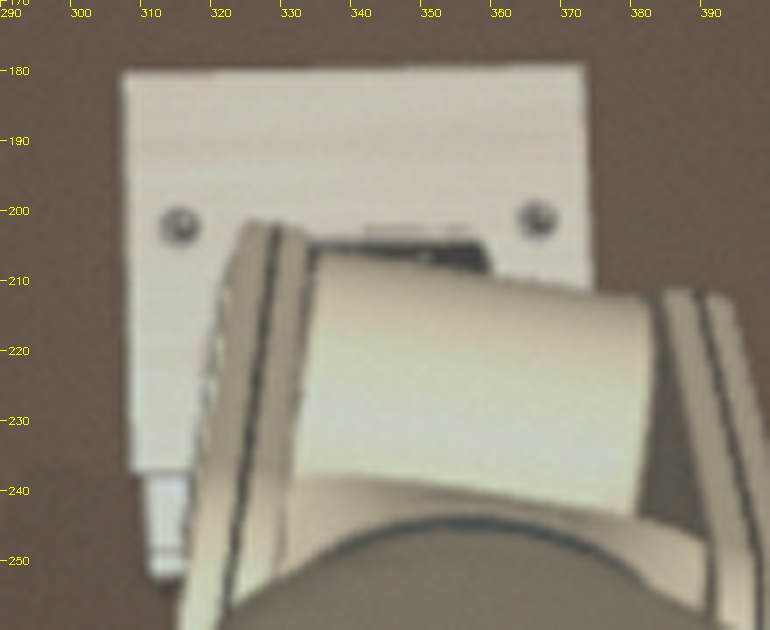

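```bash
python3 - <<'E'
from h import *
st();ctrl.close_job();st()
E
```

```text
t 17.8 pos [497.  -48.9   9.7] yaw 0.0481 down [ 0.004  0.003 -1.   ] F [-8.9 -0.7 14.7] w 7.9 q [-0.12  0.6   2.01  0.01  0.53 -0.18]
the job is handed in; nothing more can be done
the job is handed in; nothing more can be done
```

The job is handed in at 17.8 s of the 54 s allowed. The cover is seated on both pins and released, and the splash strip is home under the lap and still held pressed down.

- **Cover:** the top and side pictures show both pins standing up through the holes. The cover did not move or lift in either view while the strip went in.
- **Strip position:** I slid it in about 2 mm clear of the worktop until it met the frame, with about 9 N of forward contact. Its yaw is 0.048 rad, the same as the frame's.
- **Strip pressed down:** at hand-in it was held down with about 15 N at the height it was gripped at on the worktop.
- **Centring:** the two cameras disagreed slightly. The top view put the strip about 1 mm to the left, the side view about 0.3 mm to the right. Both are within the 2 mm calibration error, so I left it.
- **Other things:** I saw no contact with the bystanders or the pink look-alikes in the pictures I took. I did not take a final full-scene picture to check every one of them.

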